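# Hold the workpiece carrier over its nest

## Robot

A 7-joint arm with a two-finger parallel gripper is mounted at the origin on the work surface. World frame = base frame: x ahead of the robot, y to its left, z up, the work surface at z = 0. Lengths are in m, angles in rad, forces in N, time in s.
With the tool pointing down it reaches from about 0.4 to 0.85 m from the base axis. Payload 4.5 kg.
Tool frame: the origin (TCP) lies where the fingers leave the gripper's body, on its centre line; the fingertips stand 64 mm ahead of it and the grasp point (between the pads) lies 45 mm ahead of it; z points along the fingers, y is the line along which they close (so a half turn about z gives the same grasp; the last joint's range is limited). The gripper opens to 88 mm and grips with 3 to 60 N. Pads are 18 mm wide; open, the fingers measure 123 mm over their backs; the gripper's body (75 mm by 187 mm) begins 45 mm behind the grasp point.
Start: joints at [1.356, 0.689, -0.195, 1.565, 0.157, 0.902, -0.215], TCP at [0.154, -0.606, 0.303] pointing down, gripper open.
Joint ranges: [-3.01, 3.01], [-0.46, 2.08], [-1.47, 1.51], [0.13, 2.56], [-1, 4.14], [0.04, 2.09], [-2.66, 2.66]. Speed limits (rad/s): [2.57, 2.57, 3.14, 3.14, 3.14, 3.14, 3.14].

## Interface

Orientations are given as a unit quaternion [x, y, z, w].
In Python, from plant import r gives the robot as it stands.
- The arm moves only by the tool play_rows, never from a script. Its arguments are lists of equal length, an entry for each row: "translation": the shift along the tool's x, y, z in m, a list of three; "delta_rot": the turn, a rotation vector about the tool's x, y, z in degrees, a list of three; "grip": the opening, from -1 (shut) to 1 (fully open). In form: {"translation": [[x, y, z], ...], "delta_rot": [[rx, ry, rz], ...], "grip": [grip, ...]}. A call has 1 to 20 rows; each row shifts and turns the commanded pose from where the row before left it, along the tool's axes as they then stand; what a row does not reach is not made up. A row lasts 1/8 s, in which the tool goes at most 62.5 mm and 10.7 degrees, less where a joint would pass 70% of its speed; a pose out of reach is approached as far as the arm can. A call with a gripper value outside its range is refused whole. The fingers move at their own pace and stop on an object; "squeeze" is the grip in N (left out, the last holds). Time passes only in rows, so rows that do not move let the fingers close. It gives the time, the measured TCP pose, the force, the opening and the grip force at its end, in the units of the state.
- r.get_state(): the state, without advancing time (a new reading comes with each control period).
- r.snapshot(name): name is "scene" or "top"; returns the picture (480x640x3 uint8, blue, green, red); there is no depth.
- r.get_calibration(name): a dict with "intrinsics" (3x3 intrinsics, pixels), "eye" and "rotation" of the camera in the world. Camera axes: x right, y up, looking along -z (the intrinsics and any distortion apply to the point x, -y, -z); pixel columns grow to the right and rows downward; lengths in m; the calibration is good to about 2 mm. A picture is of the moment at which its call begins. get_calibration takes no time and is no camera call.
- r.finish_job(): hands the job in; it is judged then, once.
Trained networks look in the newest picture that a camera, given by its name, has taken for a name from the list of things; names that differ only in an ending like _2 or _b are one class to them, and where a whole thing is asked for, a point or a joint stands for the part that bears it (a point fixed in the world has none). Each returns a list of dicts, best first, with "confidence" (0 to 1); they miss things now and then, are a little off and sometimes report something else, mostly with a low value. They report only what shows in the picture. A call takes as long as a camera call. They do not tell look-alikes from the thing itself.
- r.look_for(camera, target): "point" ([x, y, z] in m, in world coordinates, good to about 4 mm: the middle of the surface that is visible of it).
- r.silhouettes(camera, target): "pixels" (480x640 bool, what is visible of it).
The state is a dict: "clock": time; "q": joint angles; "qd": joint speeds; "joint_torque": joint torques, N m; "tool_pos": TCP position; "eef_rot": TCP orientation; "contact_force": force on the tool from outside, world axes, zero at the start; "moment": the same for the moment, N m; "opening": opening from 0.0 (shut) to 1.0 (fully open); "finger_force": force on a finger pad.
Only numpy, scipy, OpenCV 4.12 (cv2) and the standard library are available. Lean on these libraries where they do the work, as an engineer would, in place of code of your own. Each camera call takes 0.05 s, during which the arm holds its last target. There are 200 camera calls.

## Task

With the gripper, first press the blow-off pedal all the way down to its stop and let it come back up, which blows the chips out of the nest. Then pick up the rectangular carrier by the rib on its top, carry it over the aluminium fence, and stop with it hovering level, centred and lined up about a centimetre above the corner pieces of the rectangular nest, ready to be lowered in. Finish while still holding it there: do not put it down or let go, never let it touch the nest or the fence, and leave the other things on the bench where they are.

Things in the scene. Friction and masses are not known exactly. Their poses are not given: they have to be found in the camera images.
- pedal (a joint): Foot pedal on the bench: bare steel plate 110 x 74 x 8 mm with black rubber ribs, on a grey base 150 x 96 mm; hinged at the grey block, 24 mm above the bench, sloping up from there at 0.30 rad. In rad: 0 = up (rest), 0.25 = down at its stop. A spring lifts it back; at pedal_pad it takes about 4 N straight down to start, about 9 N at the stop.
- pedal_pad (a point): The point to press: on the pedal plate's top face, on its centre line, 88 mm along the plate from the hinge, near the free end. At rest it is about 54 mm above the bench, fully down about 32 mm (22 mm of travel). Its x axis points from the free end towards the hinge, its y axis along the hinge; it moves with the plate.
- carrier: Rectangular workpiece carrier, loose, bare aluminium, about 0.3 kg: base plate 84 (x) x 50 (y) x 14 mm high; centred on it an upright rib 52 (x) x 20 (y) mm, from 14 to 50 mm above the underside. Take it across the rib's 20 mm. Origin: centre of the underside; z up; same either way round. It lies on the bench, right (-y) of the fence.
- nest: Rectangular nest, fixed, left (+y) of the fence: steel block 110 (x) x 76 (y) x 16 mm with a dark angled piece at each corner, up to 28 mm above the bench. The pocket between them is 92 (x) x 58 (y) mm, 12 mm deep. Origin: centre of its underside; x along its long side. Either way round will do for the carrier.
- nest_mouth (a point): Centre of the nest's pocket at the height of the tops of the corner pieces, 28 mm above the bench; axes as the nest's.
- fence: Fence, fixed to the bench between carrier and nest: standing slotted aluminium profile 320 (x) x 40 (y) x 80 mm high, with two steel stop blocks on top; highest point 100 mm above the bench. Origin: centre of its underside; x along its length.
- round_nest: Bystander, fixed: round steel ring nest 90 mm across, 26 mm high, left of the fence. Not the target. Origin: centre of the underside.
- flange: Bystander, loose: round aluminium flange, 60 mm across and 12 mm high with a 28 mm round hub up to 34 mm, near the carrier. Origin: centre of the underside.
- tin: Bystander, loose: small black tin, 40 mm across, 22 mm high. Origin: centre of the underside.
- pendant: Bystander, loose: black hand controller 85 x 170 x 36 mm with a metal hand dial up to 56 mm. Origin: centre of the underside; y along its length.
- driver: Bystander, loose: screwdriver lying near the far edge of the bench. Origin: its middle, underside.
- hood: Bystander, loose: metal connector hood 50 x 90 x 50 mm with a brass neck up to 64 mm. Origin: centre of the underside.
- spool: Bystander, loose: empty white plastic spool 70 mm across, 40 mm high, standing. Origin: centre of the underside.
There are look-alikes about, which are no part of the job. Leave any yellow look-alike of the part that bears pedal alone.

How it is judged:
On the way, in this order (a step that is already met when the one before it is completed fails the run):
1. the pedal is pressed down to its stop (value of joint pedal above 0.22 rad), for 0.1 s.
2. the pedal has come back up (value of joint pedal below 0.05 rad), for 0.1 s.
3. the carrier passes over the fence, clear above its body (z of carrier in the frame of fence above 0.081 m and y of carrier in the frame of fence between -0.04 and 0.04 m and x of carrier in the frame of fence between -0.18 and 0.18 m), for 0.02 s.
At the end, for the whole second after the job is handed in: Carrier held still in the fingers, its underside 3 to 22 mm above the nest's corner pieces, within 7 mm of the nest's centre from above, long sides within 0.10 rad (either way round), tilt under 0.08 rad, not touching the nest; pedal up (below 0.05 rad) (horizontal distance between carrier and nest_mouth below 0.007 m and z of carrier in the frame of nest_mouth between 0.003 and 0.022 m and angle between the x axis of carrier and the x axis of nest, either way round below 0.1 rad and angle between carrier's own z axis and vertical below 0.08 rad and linear speed of carrier below 0.02 m/s and contact force between the fingers and carrier above 2 N and contact force between carrier and nest below 0.1 N and value of joint pedal below 0.05 rad); the arm keeps its last pose, push and grip.
It fails at once if the carrier touches the nest (contact force between carrier and nest above 0.5 N).
It fails at once if the carrier touches the fence (contact force between carrier and fence above 0.5 N).
It fails at once if a bystander is moved more than 20 mm (distance of any of flange, tin, pendant, driver, hood, spool from where it was at the start of the episode above 0.02 m).
It also fails if it takes over 56 s, if anything falls off the work surface, if the arm or the gripper's body presses on something with over 40 N, if the wrist force passes 120 N, or if a joint passes its speed limit or range.

## Working session

There is one attempt and no reset: what is moved stays moved. The work goes in short steps, Python scripts to look and compute and a tool call to move; the robot and the scene stay as the last step left them, time stands still between calls to the robot, and variables do not carry over. Pictures are saved under pics/ and viewed, at most 10 in all, crops included, and the job is handed in when it is done.

Besides the shell and the picture viewer there is one more tool, called after "Call:" by a JSON object that holds its "api" and its "payload". play_rows: Moves the arm, as the interface text tells. Its arguments: {"type":"object","properties":{"translation":{"type":"array","items":{"type":"array","items":{"type":"number"}}},"delta_rot":{"type":"array","items":{"type":"array","items":{"type":"number"}}},"grip":{"type":"array","items":{"type":"number"}},"squeeze":{"type":"number"}},"required":["translation","delta_rot","grip"]}

```bash
ls; mkdir -p pics; python3 - <<'E'
from plant import r
import cv2,numpy as np
for c in("scene","top"):
    cv2.imwrite(f"pics/{c}0.png",r.snapshot(c))
    k=r.get_calibration(c);print(c,np.round(k["intrinsics"],1).tolist(),np.round(k["eye"],3),np.round(k["rotation"],3).tolist(),k.keys())
for t in("pedal","carrier","nest","fence","round_nest","flange","tin","pendant","hood","spool","driver"):
    for c in("scene","top"):
        print(t,c,[(np.round(d["point"],3).tolist(),round(d["confidence"],2)) for d in r.look_for(c,t)])
s=r.get_state();print({k:np.round(v,3).tolist() for k,v in s.items()})
E
```

```text
pics
scene [[519.6, 0.0, 321.3], [0.0, 519.6, 235.5], [0.0, 0.0, 1.0]] [ 1.062 -0.19   0.993] [0.233, 0.16, 0.531, 0.799] dict_keys(['intrinsics', 'eye', 'rotation'])
top [[537.6, 0.0, 314.6], [0.0, 537.6, 237.1], [0.0, 0.0, 1.0]] [0.283 0.038 1.473] [-0.059, 0.049, 0.706, -0.704] dict_keys(['intrinsics', 'eye', 'rotation'])
pedal scene [([0.474, -0.333, 0.048], 0.89), ([0.229, -0.314, 0.051], 0.8), ([0.631, -0.159, 0.011], 0.42), ([0.64, 0.251, 0.025], 0.33)]
pedal top [([0.464, -0.33, 0.051], 0.88), ([0.227, -0.314, 0.05], 0.62)]
carrier scene [([0.474, -0.16, 0.01], 0.66)]
carrier top [([0.458, -0.159, 0.018], 0.79), ([0.615, -0.157, 0.008], 0.2)]
nest scene []
nest top [([0.446, 0.201, 0.02], 0.56)]
fence scene [([0.598, -0.004, 0.08], 0.6)]
fence top [([0.557, 0.005, 0.08], 0.8), ([0.637, 0.253, 0.023], 0.26)]
round_nest scene [([0.64, 0.248, 0.023], 0.56)]
round_nest top [([0.33, 0.38, 0.052], 0.61), ([0.635, 0.251, 0.024], 0.57)]
flange scene [([0.632, -0.16, 0.01], 0.83), ([0.474, -0.329, 0.043], 0.39)]
flange top []
tin scene [([0.737, -0.186, 0.023], 0.73)]
tin top []
pendant scene [([0.69, -0.378, 0.036], 0.63)]
pendant top [([0.668, -0.376, 0.038], 0.95)]
hood scene [([0.35, 0.381, 0.046], 0.84)]
hood top [([0.331, 0.379, 0.054], 0.86)]
spool scene [([0.602, 0.454, 0.042], 0.94)]
spool top [([0.594, 0.456, 0.042], 0.64), ([0.776, 0.163, 0.023], 0.44)]
driver scene [([0.783, 0.162, 0.022], 0.82), ([0.642, 0.249, 0.023], 0.71)]
driver top [([0.776, 0.166, 0.024], 0.82)]
{'clock': 1.2, 'q': [1.356, 0.689, -0.195, 1.565, 0.157, 0.902, -0.215], 'qd': [-0.002, -0.003, -0.001, -0.0, 0.001, 0.002, 0.0], 'joint_torque': [0.001, -52.751, -1.267, -15.374, -0.052, -0.001, 0.0], 'tool_pos': [0.154, -0.606, 0.303], 'eef_rot': [0.992, 0.124, 0.0, 0.0], 'contact_force': [0.106, 0.491, 1.28], 'moment': [0.006, -0.092, 0.04], 'finger_force': 0.0, 'opening': 0.998}
```

View pics/scene0.png

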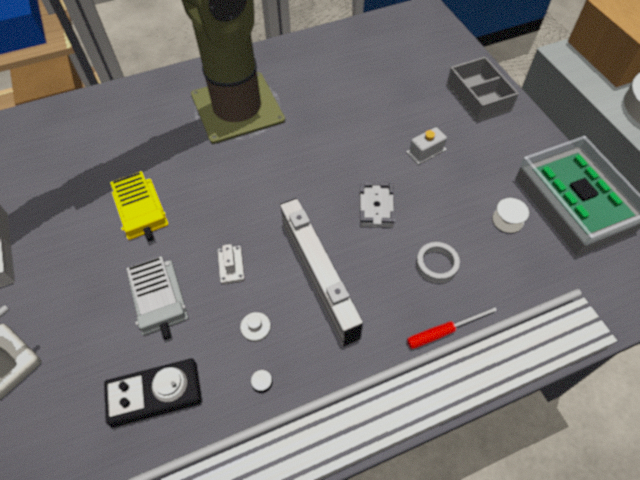

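View pics/top0.png

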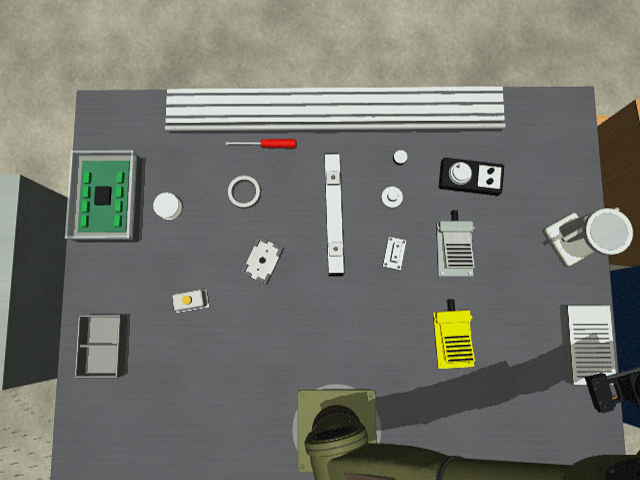

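The scene view shows the grey pedal at (157,295) with its free end towards the robot, the yellow look-alike at (138,205), the carrier at (230,263), the fence at (320,270) and the nest at (377,204). In the top view the carrier is at (394,253), the nest at (263,260), turned, and the grey pedal at (456,248).

```bash
cat > h.py <<'E'
from plant import r
import cv2,numpy as np
from scipy.spatial.transform import Rotation as R
from scipy.optimize import minimize
def cal(c):
    k=r.get_calibration(c);q=np.array(k["rotation"],float)
    return np.array(k["intrinsics"]),np.array(k["eye"]),(R.from_quat(q).as_matrix() if q.size==4 else q)
def proj(c,P):
    K,e,M=cal(c);p=(np.asarray(P,float)-e)@M*[1,-1,-1];p=p@K.T
    return p[:,:2]/p[:,2:]
def ray(c,uv,z):
    K,e,M=cal(c);d=np.linalg.solve(K,[uv[0],uv[1],1])*[1,-1,-1];d=M@d
    return e+d*(z-e[2])/d[2]
def box(x,y,z0,z1,cx=0,cy=0):
    return np.array([[cx+a*x/2,cy+b*y/2,z] for a in(-1,1) for b in(-1,1) for z in(z0,z1)])
def render(c,boxes,p,z=0,S=4):
    m=np.zeros((480*S,640*S),np.uint8);Rz=R.from_euler('z',p[2]).as_matrix()
    for b in boxes:
        u=proj(c,b@Rz.T+[p[0],p[1],z])
        cv2.fillConvexPoly(m,cv2.convexHull(np.round((u+.5)*S-.5).astype(np.int32)),1)
    return cv2.resize(m.astype(np.float32),(640,480),interpolation=cv2.INTER_AREA)
def fit(masks,boxes,p0,z=0):
    def cost(p):
        s=0
        for c,m in masks.items():
            a=render(c,boxes,p,z);s+=1-np.minimum(a,m).sum()/np.maximum(a,m).sum()
        return s/len(masks)
    best=None
    for da in(-.2,0,.2):
        x0=np.array(p0)+[0,0,da]
        o=minimize(cost,x0,method="Nelder-Mead",options=dict(initial_simplex=x0+np.array([[0,0,0],[.01,0,0],[0,.01,0],[0,0,.15]]),xatol=1e-4,fatol=1e-4))
        if best is None or o.fun<best.fun:best=o
    return best.x,best.fun
def mask(c,t,near,tol=.06):
    # silhouette whose centroid lies near a world point
    u=proj(c,[near])[0];best=None
    for d in r.silhouettes(c,t):
        v,w=np.nonzero(d["pixels"])
        e=np.hypot(w.mean()-u[0],v.mean()-u[1])
        if e<25 and (best is None or e<best[0]):best=(e,d["pixels"].astype(np.float32))
    return None if best is None else best[1]
CAR=[box(84,50,0,14)/1e3,box(52,20,14,50)/1e3]
NEST=[box(110,76,0,16)/1e3]+[box(20,20,16,28,sx*45,sy*28)/1e3 for sx in(-1,1) for sy in(-1,1)]
FEN=[box(320,40,0,80)/1e3]
PED=[box(150,96,0,8)/1e3]
E
python3 - <<'E'
from h import *
for c in("scene","top"):r.snapshot(c)
for t in("pedal_pad","nest_mouth"):
    for c in("scene","top"):print(t,c,[(np.round(d["point"],3).tolist(),round(d["confidence"],2)) for d in r.look_for(c,t)])
for t,bx,p0 in(("carrier",CAR,[.46,-.16,1.3]),("nest",NEST,[.446,.2,1.1]),("fence",FEN,[.56,.0,1.57])):
    ms={}
    for c in("scene","top"):
        m=mask(c,t,[p0[0],p0[1],.02])
        if m is not None:ms[c]=m
        if m is not None:x,f=fit({c:m},bx,p0);print(t,c,m.sum(),np.round(x,4),round(f,3))
    if len(ms)>1:print(t,"both",*fit(ms,bx,p0))
for c in("scene","top"):
    for d in r.silhouettes(c,"pedal"):
        m=d["pixels"].astype(np.uint8);q=cv2.minAreaRect(cv2.findNonZero(m));print(c,d["confidence"],m.sum(),q)
a=[cv2.resize(cv2.imread("pics/scene0.png")[240:350,110:210],(400,440),interpolation=3),cv2.resize(cv2.imread("pics/top0.png")[200:290,425:490],(318,440),interpolation=3)]
cv2.imwrite("pics/ped.png",np.hstack(a))
E
```

```text
pedal_pad scene [([0.471, -0.329, 0.05], 0.96), ([0.23, -0.31, 0.054], 0.9)]
pedal_pad top [([0.465, -0.324, 0.047], 0.75), ([0.225, -0.309, 0.046], 0.64)]
nest_mouth scene [([0.444, 0.193, 0.013], 0.8), ([0.476, -0.159, 0.015], 0.38), ([0.598, -0.003, 0.077], 0.37)]
nest_mouth top [([0.448, 0.2, 0.013], 0.77)]
carrier top 606.0 [ 0.4628 -0.1596  2.9245] 0.05
nest scene 1457.0 [0.4466 0.1982 2.7222] 0.055
nest top 1156.0 [ 0.444   0.2019 -0.4409] 0.043Traceback (most recent call last):
  File "<stdin>", line 11, in <module>
  File "h.py", line 31, in fit
    o=minimize(cost,x0,method="Nelder-Mead",options=dict(initial_simplex=x0+np.array([[0,0,0],[.01,0,0],[0,.01,0],[0,0,.15]]),xatol=1e-4,fatol=1e-4))
    res = _minimize_neldermead(fun, x0, args, callback, bounds=bounds,
                               **options)
    fxr = func(xr)
    fx = function(np.copy(x), *(wrapper_args + args))
  File "h.py", line 26, in cost
    a=render(c,boxes,p,z);s+=1-np.minimum(a,m).sum()/np.maximum(a,m).sum()
  File "h.py", line 19, in render
    u=proj(c,b@Rz.T+[p[0],p[1],z])
  File "h.py", line 9, in proj
    K,e,M=cal(c);p=(np.asarray(P,float)-e)@M*[1,-1,-1];p=p@K.T
          ~~~^^^
  File "h.py", line 6, in cal
    k=r.get_calibration(c);q=np.array(k["rotation"],float)
ValueError: time passes only in moves, steps and waits
```

```bash
python3 - <<'E'
s=open('h.py').read().replace("def cal(c):","import functools\n@functools.lru_cache(None)\ndef cal(c):");open('h.py','w').write(s)
from h import *
for c in("scene","top"):r.snapshot(c)
for t,bx,p0 in(("carrier",CAR,[.462,-.16,-.2]),("nest",NEST,[.446,.2,-.44]),("fence",FEN,[.56,.0,0])):
    ms={}
    for c in("scene","top"):
        m=mask(c,t,[p0[0],p0[1],.02])
        if m is not None:ms[c]=m;x,f=fit({c:m},bx,p0);print(t,c,m.sum(),np.round(x,4),round(f,3))
    if len(ms)>1:x,f=fit(ms,bx,p0);print(t,"both",np.round(x,4),f)
for c in("scene","top"):
    for d in r.silhouettes(c,"pedal"):
        m=d["pixels"].astype(np.uint8);q=cv2.minAreaRect(cv2.findNonZero(m));print(c,d["confidence"],m.sum(),np.round(np.array(cv2.boxPoints(q)),1).tolist())
a=[cv2.resize(cv2.imread("pics/scene0.png")[240:350,110:210],(400,440),interpolation=3),cv2.resize(cv2.imread("pics/top0.png")[200:290,425:490],(318,440),interpolation=3)]
cv2.imwrite("pics/ped.png",np.hstack(a));print(r.get_state()["clock"])
E
```

```text
carrier scene 901.0 [ 0.4662 -0.1625 -0.2106] 0.058
carrier top 561.0 [ 0.4631 -0.1596 -0.2116] 0.063
carrier both [ 0.4643 -0.1612 -0.2247] 0.08567595481872559
nest scene 1515.0 [ 0.4457  0.1984 -0.4254] 0.055
nest top 1144.0 [ 0.4447  0.2024 -0.4406] 0.039
nest both [ 0.4452  0.2005 -0.4482] 0.06945699453353882
fence scene 4050.0 [0.5678 0.003  0.0265] 0.033
fence top 1857.0 [0.5621 0.0066 0.025 ] 0.061
fence both [0.5637 0.0054 0.0277] 0.08460405468940735
scene 0.7 1381 [[110.0, 182.0], [141.1999969482422, 169.5], [156.89999389648438, 208.8000030517578], [125.69999694824219, 221.3000030517578]]
scene 0.42 872 [[217.0, 244.89999389648438], [240.8000030517578, 243.0], [244.0, 282.5], [220.1999969482422, 284.3999938964844]]
top 0.73 1078 [[441.29998779296875, 231.60000610351562], [470.3999938964844, 228.6999969482422], [474.29998779296875, 267.8999938964844], [445.20001220703125, 270.79998779296875]]
top 0.66 1162 [[439.0, 324.0], [467.5, 319.20001220703125], [474.5, 361.20001220703125], [446.0, 366.0]]
top 0.42 339 [[234.0, 139.0], [295.0, 139.0], [295.0, 148.0], [234.0, 148.0]]
2.2
```

View pics/ped.png

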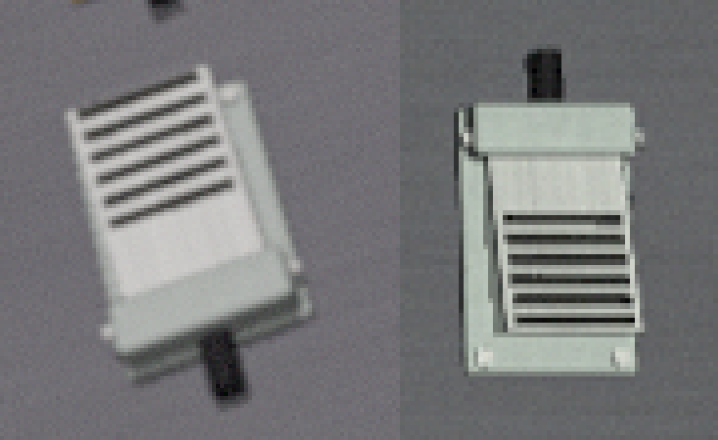

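The crop shows the plate's free edge in the scene view from (127.5,268) to (162.5,257), and in the top view from (447.5,267.5) to (474,267). The hinge block lies at larger x.

```bash
python3 - <<'E'
from h import *
P=lambda c,u,z:np.round(ray(c,u,z)[:2],4)
for c,pts in(("scene",[(127.5,268.3),(162.5,257)]),("top",[(447.7,267.4),(474.1,267.1)])):
    a,b=[P(c,u,.060) for u in pts];print(c,a,b,(a+b)/2,np.hypot(*(a-b)))
# base edge yaw from top (left/right base lower & upper corners)
f=lambda x,y:((x-400)/4.89+425,y/4.89+200)
a,b=P("top",f(470,372),.01),P("top",f(463,110),.01);print("base",a,b,np.arctan2(b[1]-a[1],b[0]-a[0]))
a,b=P("top",f(470,372),.01),P("top",f(634,372),.01);print(a,b,(a+b)/2,np.hypot(*(a-b)))
a,b=P("top",f(475,103),.045),P("top",f(634,103),.045);print(a,b,(a+b)/2)
E
```

```text
scene [ 0.4232 -0.3634] [ 0.4248 -0.2906] [ 0.424 -0.327] 0.07281758029487108
top [ 0.4191 -0.2924] [ 0.4197 -0.3615] [ 0.4194  -0.32695] 0.06910260487130712
base [ 0.4004 -0.2805] [ 0.5482 -0.282 ] -0.01014850137757955
[ 0.4004 -0.2805] [ 0.4001 -0.3712] [ 0.40025 -0.32585] 0.09070049613976756
[ 0.5457 -0.2811] [ 0.5453 -0.3682] [ 0.5455  -0.32465]
```

Call:
{"api": "play_rows", "payload": {"translation": [[0.0435,-0.025,0.0116],[0.0435,-0.025,0.0116],[0.0435,-0.025,0.0116],[0.0435,-0.025,0.0116],[0.0435,-0.025,0.0116],[0.0435,-0.025,0.0116],[0.0435,-0.025,0.0116],[0.0435,-0.025,0.0116],[0,0,0],[0,0,0],[0,0,0],[0,0,0],[0,0,0]], "delta_rot": [[0,0,0],[0,0,0],[0,0,0],[0,0,0],[0,0,0],[0,0,0],[0,0,0],[0,0,0],[0,0,6.65],[0,0,6.65],[0,0,6.65],[0,0,6.65],[0,0,0]], "grip": [-1,-1,-1,-1,-1,-1,-1,-1,-1,-1,-1,-1,-1], "squeeze": 5}}

```text
clock: 3.82
tool_pos: [0.4422, -0.3262, 0.21]
eef_rot: [0.994, -0.107, 0.0, 0.0]
contact_force: [0.1, 1.1, -0.9]
opening: 0.005
finger_force: 0.0
```

Call:
{"api": "play_rows", "payload": {"translation": [[0,0,0.03],[0,0,0.03],[0,0,0.026],[0,0,0.007],[0,0,0.007],[0,0,0.007],[0,0,0.007],[0,0,0.002],[0,0,0]], "delta_rot": [[0,0,0],[0,0,0],[0,0,0],[0,0,0],[0,0,0],[0,0,0],[0,0,0],[0,0,0],[0,0,0]], "grip": [-1,-1,-1,-1,-1,-1,-1,-1,-1]}}

```text
clock: 4.95
tool_pos: [0.4399, -0.3265, 0.0967]
eef_rot: [0.994, -0.108, -0.001, 0.0]
contact_force: [-7.9, 2.8, 22.2]
opening: 0.005
finger_force: 11.2
```

Call:
{"api": "play_rows", "payload": {"translation": [[0,0,0.001],[0,0,0],[0,0,-0.008],[0,0,-0.012],[0,0,-0.02],[0,0,-0.05],[0,0,-0.05],[0,0,0]], "delta_rot": [[0,0,0],[0,0,0],[0,0,0],[0,0,0],[0,0,0],[0,0,0],[0,0,0],[0,0,0]], "grip": [-1,-1,-1,-1,-1,-1,-1,1]}}

```text
clock: 5.95
tool_pos: [0.4439, -0.3276, 0.2373]
eef_rot: [0.994, -0.107, 0.004, 0.002]
contact_force: [-0.0, -0.8, -0.3]
opening: 0.095
finger_force: 0.0
```

```bash
python3 - <<'E'
from h import *
for c in("scene","top"):r.snapshot(c)
ms={}
for c in("scene","top"):
    m=mask(c,"carrier",[.464,-.161,.02])
    if m is not None:ms[c]=m;x,f=fit({c:m},CAR,[.464,-.161,-.21]);print(c,m.sum(),np.round(x,4),round(f,3))
s=r.get_state();y=2*np.arctan2(s["eef_rot"][1],s["eef_rot"][0]);print(s["tool_pos"],y,s["clock"])
im=cv2.resize(r.snapshot("top")[195:295,370:490],(720,600),interpolation=3);cv2.imwrite("pics/t2.png",im)
E
```

```text
scene 832.0 [ 0.4653 -0.1633 -0.2183] 0.087
top 587.0 [ 0.4632 -0.1596 -0.2133] 0.054
[ 0.44145443 -0.32576929  0.23213591] -0.21488303100909062 6.15
```

View pics/t2.png

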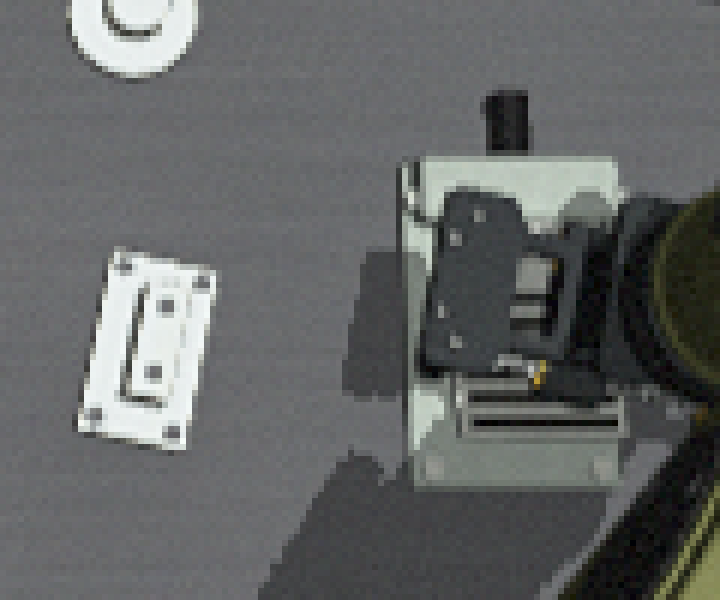

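The carrier, at crop (147,348), still stands where it was measured, and the pedal has been released.

Call:
{"api": "play_rows", "payload": {"translation": [[-0.00325,-0.0414,0],[-0.00325,-0.0414,0],[-0.00325,-0.0414,0],[-0.00325,-0.0414,0],[0,0,0.034],[0,0,0.034],[0,0,0.034],[0,0,0]], "delta_rot": [[0,0,0],[0,0,0],[0,0,0],[0,0,0],[0,0,0],[0,0,0],[0,0,0],[0,0,0]], "grip": [1,1,1,1,1,1,1,1]}}

```text
clock: 7.2
tool_pos: [0.4629, -0.161, 0.1284]
eef_rot: [0.994, -0.107, -0.003, -0.001]
contact_force: [-0.7, -0.3, 0.3]
opening: 1.0
finger_force: 0.0
```

```bash
python3 - <<'E'
from h import *
s=r.get_state();print(np.round(s["tool_pos"],4),2*np.arctan2(s["eef_rot"][1],s["eef_rot"][0]),s["clock"],s["opening"])
for c in("scene","top"):r.snapshot(c)
for c in("scene","top"):print([(np.round(d["point"],3).tolist(),round(d["confidence"],2)) for d in r.look_for(c,"pedal")[:3]])
im=cv2.resize(r.snapshot("scene")[200:340,110:290],(771,600),interpolation=3);cv2.imwrite("pics/s3.png",im)
E
```

```text
[ 0.4629 -0.161   0.1284] -0.2150595196178141 7.2 0.9996383126807992
[([0.231, -0.31, 0.051], 0.87), ([0.477, -0.332, 0.048], 0.63), ([0.688, -0.379, 0.034], 0.53)]
[([0.227, -0.317, 0.05], 0.61), ([0.444, -0.353, 0.054], 0.6), ([0.67, -0.374, 0.036], 0.47)]
```

View pics/s3.png

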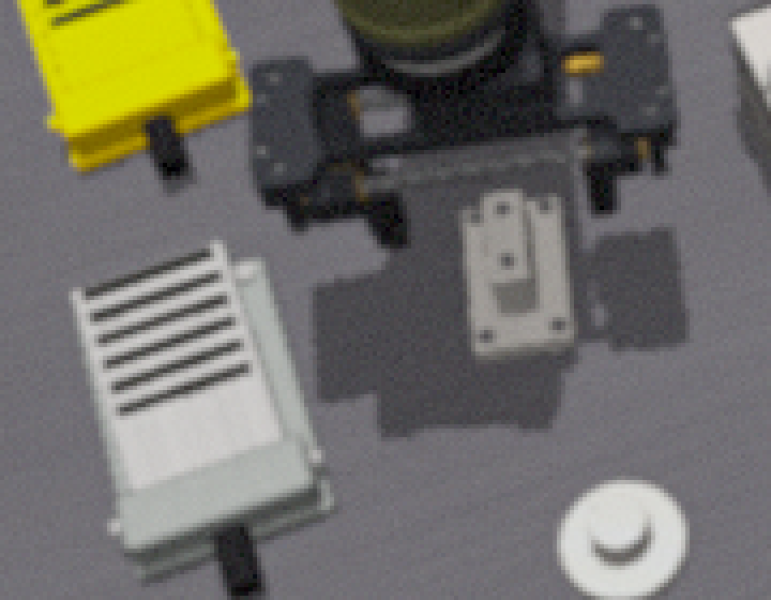

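The pedal is up again (crop (170,330)), and the open fingers straddle the carrier (crop (515,270)).

Call:
{"api": "play_rows", "payload": {"translation": [[0,0,0.02],[0,0,0.015],[0,0,0.01],[0,0,0],[0,0,0],[0,0,0],[0,0,0],[0,0,0],[0,0,0],[0,0,0]], "delta_rot": [[0,0,0],[0,0,0],[0,0,0],[0,0,0],[0,0,0],[0,0,0],[0,0,0],[0,0,0],[0,0,0],[0,0,0]], "grip": [1,1,1,1,-1,-1,-1,-1,-1,-1], "squeeze": 30}}

```text
clock: 8.7
tool_pos: [0.4647, -0.1617, 0.0859]
eef_rot: [0.994, -0.108, 0.0, 0.0]
contact_force: [-1.0, 0.6, -0.1]
opening: 0.343
finger_force: 0.0
```

Call:
{"api": "play_rows", "payload": {"translation": [[0,0,0],[0,0,0],[0,0,0],[0,0,0]], "delta_rot": [[0,0,0],[0,0,0],[0,0,0],[0,0,0]], "grip": [-1,-1,-1,-1]}}

```text
clock: 9.2
tool_pos: [0.4646, -0.1617, 0.0859]
eef_rot: [0.994, -0.108, -0.0, 0.0]
contact_force: [1.1, -0.4, -1.0]
opening: 0.224
finger_force: 30.0
```

Call:
{"api": "play_rows", "payload": {"translation": [[0,0,-0.01],[0,0,-0.02],[0,0,-0.03],[0,0,-0.04],[0,0,-0.03],[0,0,-0.03],[0,0,-0.01],[0,0,0],[0,0,0]], "delta_rot": [[0,0,0],[0,0,0],[0,0,0],[0,0,0],[0,0,0],[0,0,0],[0,0,0],[0,0,0],[0,0,0]], "grip": [-1,-1,-1,-1,-1,-1,-1,-1,-1]}}

```text
clock: 10.32
tool_pos: [0.464, -0.1614, 0.2549]
eef_rot: [0.994, -0.107, -0.001, -0.0]
contact_force: [-0.7, -0.5, -2.7]
opening: 0.224
finger_force: 30.0
```

```bash
python3 - <<'E'
from h import *
s=r.get_state();print(np.round(s["tool_pos"],4),2*np.arctan2(s["eef_rot"][1],s["eef_rot"][0]),s["opening"],s["finger_force"],s["contact_force"])
for c in("scene","top"):
    cv2.imwrite(f"pics/{c}4.png",r.snapshot(c))
im=cv2.resize(cv2.imread("pics/scene4.png")[130:330,150:390],(720,600),interpolation=3);cv2.imwrite("pics/s4.png",im)
E
```

```text
[ 0.464  -0.1614  0.2549] -0.21530968700495418 0.22379941783836776 29.99848369974643 [-0.70791255 -0.49972075 -2.70418321]
```

View pics/s4.png

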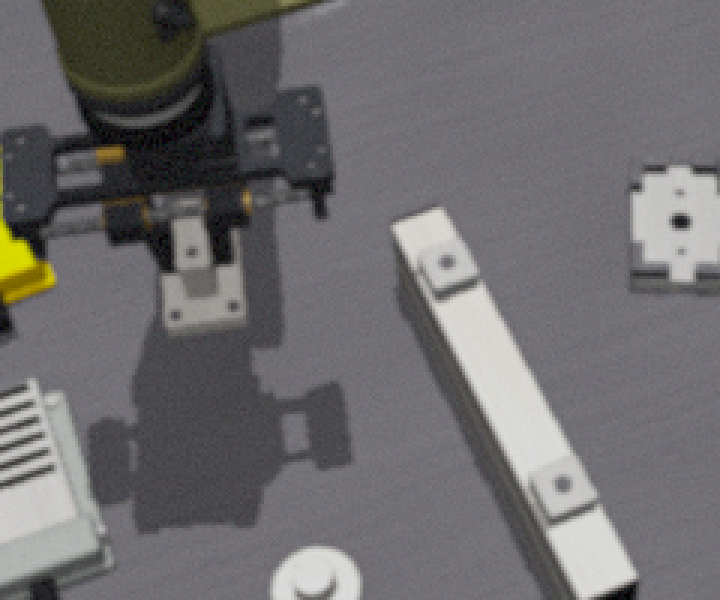

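The carrier hangs level in the fingers at crop (205,280). The fence's near end is at (430,220) and the nest at (680,225).

Call:
{"api": "play_rows", "payload": {"translation": [[-0.004,-0.0146,0],[-0.008,-0.0291,0],[-0.008,-0.0291,0],[-0.008,-0.0291,0],[-0.008,-0.0291,0],[-0.008,-0.0291,0],[-0.008,-0.0291,0],[-0.008,-0.0291,0],[-0.008,-0.0291,0],[-0.008,-0.0291,0],[-0.008,-0.0291,0],[-0.008,-0.0291,0],[-0.004,-0.0146,0],[0,0,0],[0,0,0],[0,0,0],[0,0,0],[0,0,0]], "delta_rot": [[0,0,0],[0,0,0],[0,0,0],[0,0,0],[0,0,0],[0,0,0],[0,0,0],[0,0,0],[0,0,0],[0,0,0],[0,0,0],[0,0,0],[0,0,0],[0,0,4.2],[0,0,4.2],[0,0,4.2],[0,0,0],[0,0,0]], "grip": [-1,-1,-1,-1,-1,-1,-1,-1,-1,-1,-1,-1,-1,-1,-1,-1,-1,-1]}}

```text
clock: 12.68
tool_pos: [0.4454, 0.1999, 0.2558]
eef_rot: [0.977, -0.215, -0.0, 0.0]
contact_force: [-0.0, 0.0, -2.2]
opening: 0.227
finger_force: 30.0
```

Call:
{"api": "play_rows", "payload": {"translation": [[0,0,0.02],[0,0,0.03],[0,0,0.03],[0,0,0.015],[0,0,0],[0,0,0]], "delta_rot": [[0,0,0],[0,0,0],[0,0,0],[0,0,0],[0,0,0],[0,0,0]], "grip": [-1,-1,-1,-1,-1,-1]}}

```text
clock: 13.42
tool_pos: [0.4461, 0.2002, 0.1617]
eef_rot: [0.976, -0.216, 0.001, -0.0]
contact_force: [0.8, -0.7, -2.2]
opening: 0.223
finger_force: 30.0
```

```bash
python3 - <<'E'
from h import *
s=r.get_state();t=s["tool_pos"];y=2*np.arctan2(s["eef_rot"][1],s["eef_rot"][0]);print(np.round(t,4),y,s["opening"],s["finger_force"],s["contact_force"])
S=4;im={}
for c in("scene","top"):
    a=r.snapshot(c);cv2.imwrite(f"pics/{c}5.png",a);u=proj(c,[[.445,.2,.04]])[0].astype(int)
    b=cv2.resize(a,None,fx=8,fy=8,interpolation=3)
    for bx,p,z,col in((CAR,[t[0],t[1],y],t[2]-.0859,(0,255,0)),(NEST[:1],[.4452,.2004,-.435],0,(0,0,255))):
        Rz=R.from_euler('z',p[2]).as_matrix()
        for q in bx:
            h=cv2.convexHull(np.round((proj(c,q@Rz.T+[p[0],p[1],z])+.5)*8).astype(np.int32));cv2.polylines(b,[h],True,col,1)
    im[c]=b[(u[1]-36)*8:(u[1]+36)*8,(u[0]-24)*8:(u[0]+25)*8]
cv2.imwrite("pics/h5.png",np.hstack(list(im.values())))
E
```

```text
[0.4461 0.2002 0.1617] -0.4353392931819132 0.22280429760242038 29.998468193225563 [ 0.82491863 -0.72570812 -2.17514006]
```

View pics/h5.png

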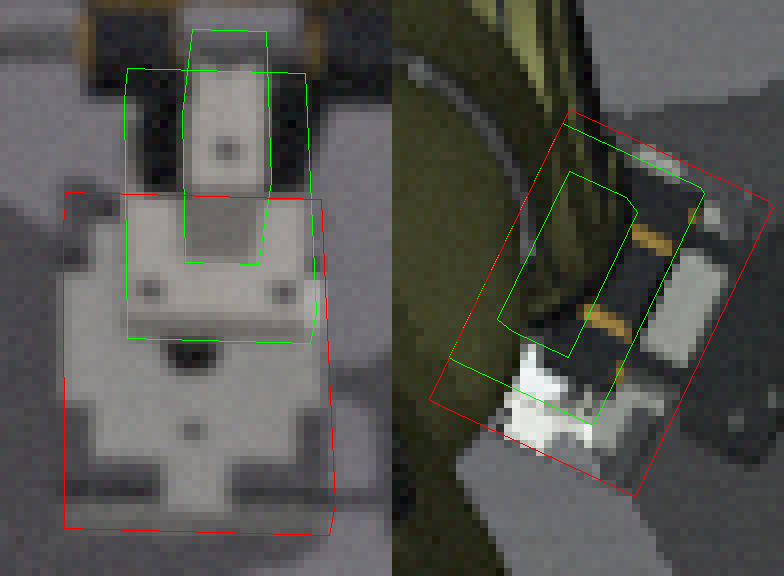

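The overlay of the carrier at the tool pose (green) matches the picture, and the nest (red) is within about 1 mm. I'm lowering to the hover height.

Call:
{"api": "play_rows", "payload": {"translation": [[0,0,0.012],[0,0,0.012],[0,0,0.008],[0,0,0.003],[0,0,0],[0,0,0],[0,0,0],[0,0,0]], "delta_rot": [[0,0,0],[0,0,0],[0,0,0],[0,0,0],[0,0,0],[0,0,0],[0,0,0],[0,0,0]], "grip": [-1,-1,-1,-1,-1,-1,-1,-1]}}

```text
clock: 14.52
tool_pos: [0.4456, 0.2001, 0.1261]
eef_rot: [0.976, -0.216, 0.0, -0.0]
contact_force: [-0.3, 0.3, -2.0]
opening: 0.226
finger_force: 30.0
```

```bash
python3 - <<'E'
from h import *
s=r.get_state();t=s["tool_pos"];y=2*np.arctan2(s["eef_rot"][1],s["eef_rot"][0]);print(np.round(t,4),y,s["eef_rot"],s["finger_force"],s["contact_force"],s["clock"])
c="scene";a=r.snapshot(c);u=proj(c,[[.445,.2,.04]])[0].astype(int)
print([(np.round(d["point"],3).tolist(),round(d["confidence"],2)) for d in r.look_for(c,"pedal")[:3]])
b=cv2.resize(a,None,fx=8,fy=8,interpolation=3);n=b.copy()
for bx,p,z,col in((CAR,[t[0],t[1],y],t[2]-.0859,(0,255,0)),(NEST[:1],[.4460,.1985,-.435],0,(0,0,255))):
    Rz=R.from_euler('z',p[2]).as_matrix()
    for q in bx:
        h=cv2.convexHull(np.round((proj(c,q@Rz.T+[p[0],p[1],z])+.5)*8).astype(np.int32));cv2.polylines(b,[h],True,col,1)
f=lambda b:b[(u[1]-36)*8:(u[1]+36)*8,(u[0]-24)*8:(u[0]+25)*8]
cv2.imwrite("pics/h6.png",np.hstack([f(n),f(b)]))
E
```

```text
[0.4456 0.2001 0.1261] -0.4353760174789347 [ 9.76399367e-01 -2.15972771e-01  1.74586971e-04 -8.32965619e-05] 29.99848724808544 [-0.27408419  0.28301113 -2.04700307] 14.525
[([0.232, -0.312, 0.051], 0.87), ([0.472, -0.329, 0.048], 0.55), ([0.636, -0.157, 0.01], 0.19)]
```

View pics/h6.png

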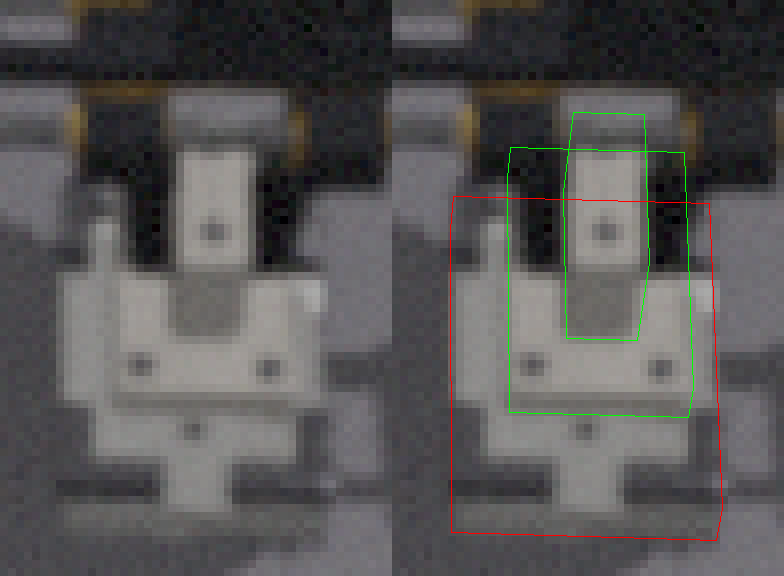

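```bash
python3 -c "
from plant import r
print(r.finish_job())"
```

```text
the job is handed in; nothing more can be done
None
```

The job is handed in. I pressed the pedal to its stop (22 N push) and it came back up; I then carried the carrier over the fence and held it about 12 mm above the nest's corner pieces, centred to about 2 mm by my measurements; the hand-in gave no verdict.

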